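# Function test of the boiler stop button

## Task

Test the stop button on the grey junction box: press the red mushroom head straight down until it latches, and let go of it so that it stays down on its own. Then push against one side of the head's raised rib with the fingertips to twist it clockwise (seen from above) until the latch releases and the head pops back up, and move clear. Do not grip the rib between the fingers, and leave the brass gauge and the two steel hex plugs where they stand.

Things in the scene. Friction and masses are not known exactly. Their poses are not given: they have to be found in the camera images.
- junction_box: grey cast aluminium box fixed on the olive ledge, 126 (x) x 176 (y) x 70 mm high; origin: centre of its underside, z up. On its lid: the stop button (axis at y = +30 mm) inside a fixed yellow guard ring, 78 mm outer and 70 mm inner diameter, top edge 100 mm above the ledge; a small green pilot lamp (y = -52 mm), top 90 mm above the ledge.
- stop_head: red mushroom head, 60 mm in diameter, 14 mm thick, a straight rib across its top. Origin on the axis at the centre of its underside (86 mm above the ledge when up, 77 when latched), z up, x along the rib; turns with the head. Its flat top is 14 mm above that, level with the guard's edge when up. Turning clockwise from above, the rib's -x end moves towards this frame's +y, its +x end towards -y.
- rib_top (a point): middle of the rib's top edge, on the button's axis, 40 mm above the stop_head origin; a good place to press. Axes as stop_head. The rib is 60 mm long (x -30 to +30 mm), 14 mm wide (y -7 to +7 mm) and rises 26 mm above the head's top face; its white side plates end 2 mm below its red, 8 mm wide top edge.
- rib_left: white side plate of the rib on its +y side, 60 x 3 x 26 mm; origin at the middle of its lower edge, axes as stop_head. Never load it and rib_right at the same time: that is gripping.
- rib_right: white side plate of the rib on its -y side, same size. Near the -x end this is the side to push for turning clockwise (or rib_left near the +x end).
- stop_press (a joint): how far the head is pressed in, m: 0 up, 0.010 on its stop. A push of about 7 N snaps it past the latch; let go after reaching the stop, it springs back to about 0.009 and stays latched there. It latches only when not twisted.
- stop_twist (a joint): twist of the head, rad, clockwise from above positive: 0 at rest, 1.1 at its stop. A light spring (under 0.03 N m) turns it back to 0. When latched, the latch lets go at about 0.4 to 0.5 rad and a spring lifts the head by 9 mm if nothing presses it down.
- gauge: brass altitude gauge with an 84 mm dial facing its -x, standing loose on a 60 x 70 mm foot, 120 mm high; origin at the centre of its underside. Leave alone.
- plug1: loose steel hex pipe plug, 46 mm over its corners, 36 mm high, standing on its hex head; origin at the centre of its underside. Leave alone.
- plug2: second hex plug, the same as plug1. Leave alone.
There are look-alikes about, which are no part of the job. There is more than one size of the junction_box; the one meant has the size given above.

How it is judged:
By the outcome, as a careful person would: the job done as asked, in the order asked, and still so for the second after the job is handed in, with the robot touching nothing.
It also fails if it takes over 40 s, if anything falls off the work surface, if the arm or the gripper's body presses on something with over 40 N, if the wrist force passes 120 N, or if a joint passes its speed limit or range.

## Robot

A 6-joint arm with a two-finger parallel gripper is mounted at the origin on the work surface. World frame = base frame: x ahead of the robot, y to its left, z up, the work surface at z = 0. Lengths are in m, angles in rad, forces in N, time in s.
With the tool pointing down it reaches from about 0.35 to 0.775 m from the base axis. Payload 5.5 kg.
Tool frame: the origin (TCP) lies between the finger pads; the fingertips stand 11 mm ahead of it and the grasp point (between the pads) lies 8 mm behind it (tips_ahead is the distance from the TCP to the fingertips, in m); z points along the fingers, y is the line along which they close (so a half turn about z gives the same grasp; the last joint's range is limited). The gripper opens to 85 mm and grips with 20 to 120 N. Pads are 22 mm wide; open, the fingers measure 114 mm over their backs; the gripper's body (76 mm by 85 mm) begins 54 mm behind the grasp point. The pads swing forward as they close: fully open they stand 13 mm farther back than shut.
Start: joints at [1.15, 0.313, 0.046, 1.304, 0, 1.431], TCP at [0.159, 0.553, 0.242] pointing down, gripper open.
Joint ranges: [-2.76, 2.76], [-0.86, 1.69], [-1.03, 1.26], [-2.2, 2.34], [-1.47, 1.5], [-3.14, 3.14]. Speed limits (rad/s): [2.57, 2.57, 3.14, 3.14, 3.14, 3.14].

## Interface

Orientations are given as a unit quaternion [w, x, y, z].
In Python, from workcell import * gives the robot as it stands. The module is installed in compiled form; this text tells all that it offers.
- The arm moves only by the tool jog_arm, never from a script. Its argument "moves" is a list of rows, each an object with "fingers": the closure, from 0 (fully open) to 1 (shut); "slide": the shift along the tool's x, y, z in mm, a list of three; "angular": the turn, a rotation vector about the tool's x, y, z in degrees, a list of three. A call has 1 to 10 rows; each row is the pose to reach, as a shift and turn from the pose commanded when the call began, along the tool's axes at that moment; what a row does not reach only later rows make up. A row lasts 1/12 s, in which the tool goes at most 41.7 mm and 7.16 degrees, less where a joint would pass 70% of its speed; a pose out of reach is approached as far as the arm can. A call with a gripper value outside its range is refused whole. The fingers move at their own pace and stop on an object; "squeeze" is the grip in N (left out, the last holds). Time passes only in rows, so rows that repeat a pose let the fingers close. It gives the time, the measured TCP pose, the force, the opening and the grip force at its end, in the units of the state.
- get_state(): the state, without advancing time (a new reading comes with each control period).
- read_camera(name): name is "side" or "top"; returns a dict with "color" (420x560x3 uint8, red, green, blue), "fovy" (degrees; the focal length in pixels is half the picture's height over the tangent of half this angle, whatever the lens; pixels are square), "cx", "cy" (the principal point, pixels), "world_from_camera" (4x4, takes a point from camera to world coordinates). Camera axes: x right, y down, z forward; pixel columns grow to the right and rows downward; lengths in m; the calibration is good to about 2 mm. A picture is of the moment at which its call begins. There is no depth.
- hand_in(): hands the job in; it is judged then, once.
Trained networks look in a picture, given as the dict that the camera call returned (one of the last four; its "shot" number tells which), for a name from the list of things; names that differ only in an ending like _2 or _b are one class to them, and where a whole thing is asked for, a point or a joint stands for the part that bears it (a point fixed in the world has none). Each returns a list of dicts, best first, with "p" (0 to 1); they miss things now and then, are a little off and sometimes report something else, mostly with a low value. They report only what shows in the picture. A call takes as long as a camera call. They do not tell look-alikes from the thing itself.
- look_for(target, picture): "point" ([column, row] in pixels, amid what is visible of it).
- tip_of(target, picture): "point" ([column, row] in pixels: a listed point, or the origin of a listed thing).
The state is a dict: "clock": time; "joint_pos": joint angles; "qvel": joint speeds; "tau": joint torques, N m; "tcp_pos": TCP position; "orientation": TCP orientation; "wrist_force": force on the tool from outside, world axes, zero at the start; "ft_torque": the same for the moment, N m; "finger_gap": finger opening in m; "grip_force": force on a finger pad.
Only numpy, scipy, OpenCV 4.12 (cv2) and the standard library are available. Lean on these libraries where they do the work, as an engineer would, in place of code of your own. Each camera call takes 0.05 s, during which the arm holds its last target. There are 200 camera calls.

## Working session

There is one attempt and no reset: what is moved stays moved. The work goes in short steps, Python scripts to look and compute and a tool call to move; the robot and the scene stay as the last step left them, time stands still between calls to the robot, and variables do not carry over. Pictures are saved under pics/ and viewed, at most 10 in all, crops included, and the job is handed in when it is done.

Besides the shell and the picture viewer there is one more tool, called as name(argument=value, ...) on one line, values as JSON. jog_arm: Moves the arm, as the interface text tells. Its arguments: {"type":"object","properties":{"moves":{"type":"array","items":{"type":"object","properties":{"fingers":{"type":"number"},"slide":{"type":"array","items":{"type":"number"}},"angular":{"type":"array","items":{"type":"number"}}}}},"squeeze":{"type":"number"}},"required":["moves"]}

```bash
mkdir -p pics
cat > h.py <<'E'
from workcell import *
import numpy as np, cv2
def ray(c,p):
    f=c["color"].shape[0]/2/np.tan(np.radians(c["fovy"])/2)
    T=np.array(c["world_from_camera"]); d=T[:3,:3]@np.array([(p[0]-c["cx"])/f,(p[1]-c["cy"])/f,1])
    return T[:3,3],d
def atz(c,p,z):
    o,d=ray(c,p); return o+d*(z-o[2])/d[2]
def proj(c,X):
    f=c["color"].shape[0]/2/np.tan(np.radians(c["fovy"])/2)
    T=np.linalg.inv(np.array(c["world_from_camera"])); q=T[:3,:3]@np.array(X)+T[:3,3]
    return q[:2]/q[2]*f+[c["cx"],c["cy"]]
def tri(c1,p1,c2,p2):
    o1,d1=ray(c1,p1);o2,d2=ray(c2,p2)
    s=np.linalg.lstsq(np.c_[d1,-d2],o2-o1,rcond=None)[0]
    a,b=o1+d1*s[0],o2+d2*s[1]; return (a+b)/2,np.linalg.norm(a-b)
E
python3 - <<'E'
from h import *
np.set_printoptions(precision=4,suppress=True)
C={n:read_camera(n) for n in("side","top")}
for n,c in C.items():
    cv2.imwrite(f"pics/{n}0.png",cv2.resize(c["color"][...,::-1],None,fx=1.4,fy=1.4)); print(n,np.array(c["world_from_camera"]),c["fovy"])
    for t in("junction_box","stop_head","rib_top","rib_left","rib_right","gauge","plug1"):
        print(t,[(np.round(d["point"]).tolist(),round(d["p"],2)) for d in tip_of(t,c)][:4])
print(get_state())
E
```

```text
side [[ 0.8106 -0.34    0.4769  0.0693]
 [-0.5853 -0.4978  0.64   -0.5272]
 [ 0.0198 -0.7979 -0.6025  0.6405]
 [ 0.      0.      0.      1.    ]] 56.720350506471455
junction_box [([347.0, 286.0], 0.87), ([281.0, 414.0], 0.81)]
stop_head [([279.0, 345.0], 0.84), ([346.0, 250.0], 0.57)]
rib_top [([275.0, 324.0], 0.77), ([346.0, 231.0], 0.6)]
rib_left [([340.0, 241.0], 0.38)]
rib_right [([278.0, 341.0], 0.71), ([345.0, 247.0], 0.46)]
gauge [([288.0, 241.0], 0.81)]
plug1 [([277.0, 304.0], 0.69), ([423.0, 352.0], 0.66)]
top [[-0.0286 -0.9848  0.1713  0.2893]
 [-0.9994  0.0246 -0.025   0.0263]
 [ 0.0204 -0.1719 -0.9849  1.2724]
 [ 0.      0.      0.      1.    ]] 44.947785714287974
junction_box [([398.0, 309.0], 0.93), ([335.0, 198.0], 0.78)]
stop_head [([390.0, 302.0], 0.92), ([326.0, 195.0], 0.67)]
rib_top [([398.0, 302.0], 0.81), ([329.0, 194.0], 0.65)]
rib_left [([389.0, 305.0], 0.73), ([326.0, 193.0], 0.54)]
rib_right [([396.0, 305.0], 0.56), ([333.0, 194.0], 0.47), ([325.0, 195.0], 0.39)]
gauge [([258.0, 208.0], 0.76), ([327.0, 193.0], 0.21)]
plug1 [([321.0, 264.0], 0.66), ([416.0, 193.0], 0.53), ([328.0, 194.0], 0.16)]
{'clock': 0.8, 'joint_pos': array([1.1504, 0.3132, 0.0461, 1.3036, 0.    , 1.4312]), 'qvel': array([-0.0009, -0.0018,  0.0003,  0.0016, -0.0002,  0.0003]), 'tau': array([ -0.0006, -48.0389,  29.8796,  -0.0003,  -0.0003,   0.    ]), 'tcp_pos': array([0.1594, 0.5525, 0.2424]), 'orientation': array([0.    , 0.1399, 0.9902, 0.0001]), 'wrist_force': array([0.3561, 0.1437, 0.6123]), 'ft_torque': array([ 0.0481, -0.0098, -0.0405]), 'grip_force': 0.0, 'finger_gap': 0.08535227956309634}
```

View pics/side0.png

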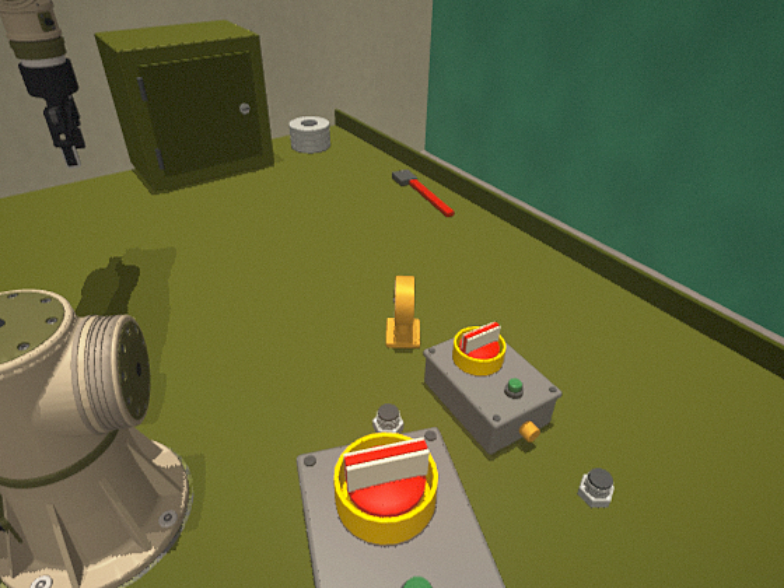

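View pics/top0.png

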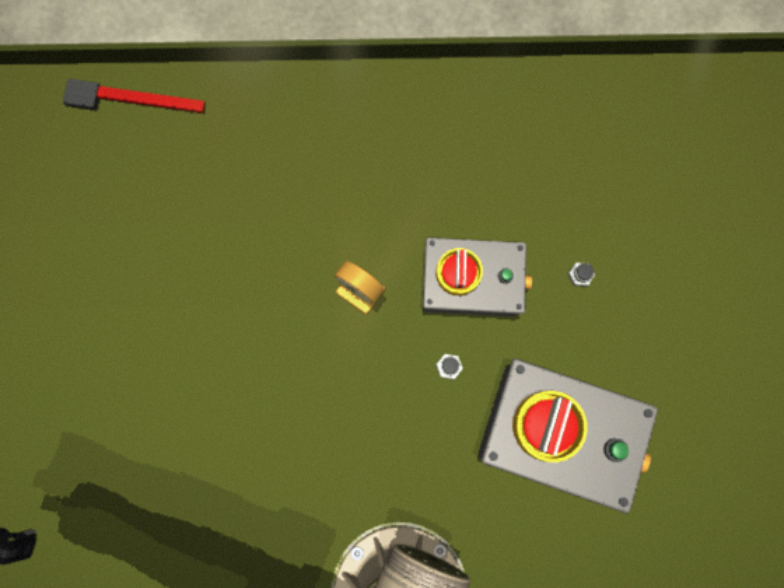

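The target is the smaller, far box: its head is at about (460,271) in the top view, with its lamp on the −y side. The nearer box is oversized, so it's the look-alike. Next I'll measure the pose.

Run:
```python
from h import *
np.set_printoptions(precision=4,suppress=True)
s=read_camera("side");t=read_camera("top")
near=lambda T,c,p:min(tip_of(T,c),key=lambda d:np.hypot(*np.subtract(d["point"],p)))["point"]
for T,ps,pt in(("rib_top",(346,231),(329,194)),("stop_head",(346,250),(326,195)),("gauge",(288,241),(258,208)),("plug1",(277,304),(321,264)),("plug2",(423,352),(416,193)),("junction_box",(347,286),(335,198))):
    a,b=near(T,s,ps),near(T,t,pt);print(T,a,b,tri(s,a,t,b))
# box corners in top by colour: grey lid z=.07
im=t["color"].astype(int); m=(im.max(2)-im.min(2)<25)&(im.mean(2)>75)
m[:160]=0;m[240:]=0;m[:,:295]=0;m[:,380:]=0
k=cv2.morphologyEx(m.astype(np.uint8),cv2.MORPH_OPEN,np.ones((3,3)))
pts=np.argwhere(k)[:,::-1].astype(np.float32)
box=cv2.boxPoints(cv2.minAreaRect(pts));W=np.array([atz(t,p,.07) for p in box]);print(W,np.linalg.norm(W-np.roll(W,1,0),axis=1))
# white plates
for n,c,(x0,x1,y0,y1) in(("top",t,(310,350,172,218)),("side",s,(318,372,220,275))):
    cr=c["color"][y0:y1,x0:x1]; cv2.imwrite(f"pics/{n}z.png",cv2.resize(cr[...,::-1],None,fx=10,fy=10,interpolation=cv2.INTER_CUBIC))
    w=(cr.min(2)>130)
    nl,L,st,ce=cv2.connectedComponentsWithStats(w.astype(np.uint8))
    for i in range(1,nl):
        if st[i,4]>8:
            q=np.argwhere(L==i)[:,::-1]+[x0,y0]; u,S,v=np.linalg.svd(q-q.mean(0)); 
            e=[q.mean(0)+v[0]*k for k in(((q-q.mean(0))@v[0]).min(),((q-q.mean(0))@v[0]).max())]
            A=[atz(c,p,.124) for p in e];print(n,st[i,4],e,A,np.degrees(np.arctan2(*(A[1]-A[0])[[1,0]])))
a=np.hstack([cv2.resize(cv2.imread("pics/topz.png"),(400,460)),cv2.resize(cv2.imread("pics/sidez.png"),(400,460))]);cv2.imwrite("pics/z.png",a)
```

```text
rib_top [342.0, 234.4] [330.3, 191.1] (array([ 0.5321, -0.1161,  0.1322]), np.float64(0.00232886821440098))
stop_head [347.7, 251.6] [328.4, 191.5] (array([ 0.546 , -0.1207,  0.0802]), np.float64(0.0066960662097287505))
gauge [286.2, 240.5] [257.2, 205.2] (array([ 0.5268,  0.0569, -0.0055]), np.float64(0.007672897552956998))
plug1 [277.6, 301.2] [318.5, 262.6] (array([ 0.3817, -0.0965,  0.0088]), np.float64(0.007472342765750764))
plug2 [424.5, 353.8] [412.2, 193.4] (array([ 0.552 , -0.3474, -0.0128]), np.float64(0.0020695295343944628))
junction_box [346.8, 286.2] [335.1, 199.9] (array([ 0.5381, -0.1448,  0.0003]), np.float64(0.0005163745913775381))
[[ 0.4774 -0.0516  0.07  ]
 [ 0.6024 -0.0625  0.07  ]
 [ 0.5886 -0.2401  0.07  ]
 [ 0.4637 -0.226   0.07  ]] [0.175  0.1255 0.1781 0.1258]
top 972 [array([331.9428, 171.7125]), array([331.0705, 217.4023])] [array([ 0.5809, -0.1237,  0.124 ]), array([ 0.473 , -0.1168,  0.124 ])] 176.313233022119
top 49 [array([326.6051, 177.9971]), array([326.4188, 203.0031])] [array([ 0.5662, -0.1106,  0.124 ]), array([ 0.5069, -0.1076,  0.124 ])] 177.06505871996868
side 52 [array([356.9697, 232.9285]), array([333.8772, 242.7101])] [array([ 0.5674, -0.1232,  0.124 ]), array([ 0.5071, -0.1188,  0.124 ])] 175.84081436019565
side 601 [array([317.5117, 262.7548]), array([371.1587, 264.2303])] [array([ 0.443 , -0.1439,  0.124 ]), array([ 0.524 , -0.2047,  0.124 ])] -36.90571867981255
```

View pics/z.png

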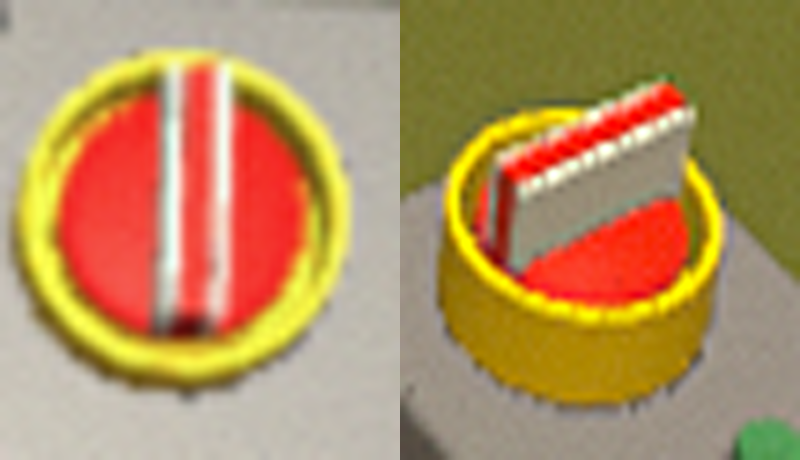

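jog_arm(moves=[{"fingers":1,"slide":[-280,-275,0]},{"fingers":1,"slide":[-280,-275,0]},{"fingers":1,"slide":[-280,-275,0]},{"fingers":1,"slide":[-280,-275,0]},{"fingers":1,"slide":[-280,-275,0]},{"fingers":1,"slide":[-280,-275,0]},{"fingers":1,"slide":[-280,-275,0]},{"fingers":1,"slide":[-280,-275,0]},{"fingers":1,"slide":[-280,-275,0]},{"fingers":1,"slide":[-280,-275,0]}], squeeze=30)

```text
schema error: expected keys fingers, slide, angular
```

jog_arm(moves=[{"fingers":1,"slide":[-267,-262,0]},{"fingers":1,"slide":[-267,-262,0]},{"fingers":1,"slide":[-267,-262,0]},{"fingers":1,"slide":[-267,-262,0]},{"fingers":1,"slide":[-267,-262,0]},{"fingers":1,"slide":[-267,-262,0],"angular":[0,0,-12]},{"fingers":1,"slide":[-267,-262,0],"angular":[0,0,-12]},{"fingers":1,"slide":[-267,-262,0],"angular":[0,0,-12]},{"fingers":1,"slide":[-267,-262,0],"angular":[0,0,-12]},{"fingers":1,"slide":[-267,-262,0],"angular":[0,0,-12]}])

```text
schema error: expected keys fingers, slide, angular
```

All three keys are required in every row.

jog_arm(moves=[{"fingers":1,"slide":[-280,-275,0],"angular":[0,0,0]},{"fingers":1,"slide":[-280,-275,0],"angular":[0,0,0]},{"fingers":1,"slide":[-280,-275,0],"angular":[0,0,0]},{"fingers":1,"slide":[-280,-275,0],"angular":[0,0,0]},{"fingers":1,"slide":[-280,-275,0],"angular":[0,0,0]},{"fingers":1,"slide":[-280,-275,0],"angular":[0,0,0]},{"fingers":1,"slide":[-280,-275,0],"angular":[0,0,0]},{"fingers":1,"slide":[-280,-275,0],"angular":[0,0,0]},{"fingers":1,"slide":[-280,-275,0],"angular":[0,0,0]},{"fingers":1,"slide":[-280,-275,0],"angular":[0,0,0]}], squeeze=30)

```text
clock: 2.33
tcp_pos: [0.3539, 0.2073, 0.2426]
orientation: [0.001, 0.142, 0.99, -0.0]
wrist_force: [0.4, -0.3, 0.6]
finger_gap: 0.0001
grip_force: 0.0
```

jog_arm(moves=[{"fingers":1,"slide":[-265,-258,0],"angular":[0,0,0]},{"fingers":1,"slide":[-265,-258,0],"angular":[0,0,0]},{"fingers":1,"slide":[-265,-258,0],"angular":[0,0,0]},{"fingers":1,"slide":[-265,-258,0],"angular":[0,0,0]},{"fingers":1,"slide":[-265,-258,0],"angular":[0,0,-12]},{"fingers":1,"slide":[-265,-258,0],"angular":[0,0,-12]},{"fingers":1,"slide":[-265,-258,0],"angular":[0,0,-12]},{"fingers":1,"slide":[-265,-258,0],"angular":[0,0,-12]},{"fingers":1,"slide":[-265,-258,0],"angular":[0,0,-12]},{"fingers":1,"slide":[-265,-258,0],"angular":[0,0,-12]}])

```text
clock: 3.17
tcp_pos: [0.5387, -0.117, 0.2413]
orientation: [0.001, 0.039, 0.999, -0.001]
wrist_force: [0.8, -0.6, -0.8]
finger_gap: 0.0
grip_force: 0.0
```

jog_arm(moves=[{"fingers":1,"slide":[2,2,35],"angular":[0,0,0]},{"fingers":1,"slide":[2,2,65],"angular":[0,0,0]},{"fingers":1,"slide":[2,2,85],"angular":[0,0,0]},{"fingers":1,"slide":[2,2,90],"angular":[0,0,0]},{"fingers":1,"slide":[2,2,90],"angular":[0,0,0]},{"fingers":1,"slide":[2,2,90],"angular":[0,0,0]}])

```text
clock: 3.67
tcp_pos: [0.5339, -0.1085, 0.1532]
orientation: [0.0, 0.036, 0.999, -0.0]
wrist_force: [0.5, 0.1, 0.2]
finger_gap: -0.0001
grip_force: 0.0
```

```bash
cat > snap.py <<'E'
from h import *; import sys
s=read_camera("side");t=read_camera("top")
a=cv2.resize(s["color"][190:290,290:390,::-1],(400,400),interpolation=cv2.INTER_CUBIC)
b=cv2.resize(t["color"][155:235,290:370,::-1],(400,400),interpolation=cv2.INTER_CUBIC)
cv2.imwrite(f"pics/{sys.argv[1]}.png",np.hstack([a,b]));S=get_state();print(S["tcp_pos"],S["wrist_force"])
E
python3 snap.py a1
```

```text
[ 0.53467958 -0.10874105  0.15417458] [ 0.51563384  0.6681987  -0.09504342]
```

View pics/a1.png

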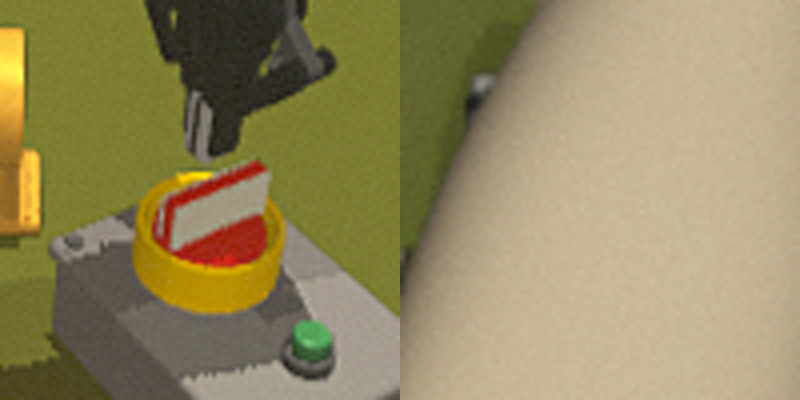

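The left half shows the closed tips at about (205,155), roughly 17 mm above the rib and 6 mm too far to +y. I'll correct that and descend.

jog_arm(moves=[{"fingers":1,"slide":[-1,-6,0],"angular":[0,0,0]},{"fingers":1,"slide":[-1,-6,4],"angular":[0,0,0]},{"fingers":1,"slide":[-1,-6,8],"angular":[0,0,0]},{"fingers":1,"slide":[-1,-6,12],"angular":[0,0,0]},{"fingers":1,"slide":[-1,-6,14],"angular":[0,0,0]},{"fingers":1,"slide":[-1,-6,14],"angular":[0,0,0]},{"fingers":1,"slide":[-1,-6,14],"angular":[0,0,0]}])

```text
clock: 4.35
tcp_pos: [0.5338, -0.1144, 0.1379]
orientation: [-0.0, 0.036, 0.999, 0.0]
wrist_force: [0.2, -0.5, 0.3]
finger_gap: -0.0002
grip_force: 0.0
```

jog_arm(moves=[{"fingers":1,"slide":[-2,-1,2],"angular":[0,0,0]},{"fingers":1,"slide":[-2,-1,4],"angular":[0,0,0]},{"fingers":1,"slide":[-2,-1,4],"angular":[0,0,0]},{"fingers":1,"slide":[-2,-1,4],"angular":[0,0,0]}])

```text
clock: 4.68
tcp_pos: [0.5361, -0.1157, 0.1346]
orientation: [0.0, 0.036, 0.999, 0.0]
wrist_force: [-1.4, 1.3, 4.4]
finger_gap: -0.0001
grip_force: 1.9
```

jog_arm(moves=[{"fingers":1,"slide":[0,0,2],"angular":[0,0,0]},{"fingers":1,"slide":[0,0,4],"angular":[0,0,0]},{"fingers":1,"slide":[0,0,6],"angular":[0,0,0]},{"fingers":1,"slide":[0,0,8],"angular":[0,0,0]},{"fingers":1,"slide":[0,0,8],"angular":[0,0,0]},{"fingers":1,"slide":[0,0,8],"angular":[0,0,0]}])

```text
clock: 5.18
tcp_pos: [0.5362, -0.1158, 0.127]
orientation: [0.0, 0.036, 0.999, -0.0]
wrist_force: [-2.3, 1.8, 8.7]
finger_gap: 0.0002
grip_force: 4.0
```

jog_arm(moves=[{"fingers":1,"slide":[0,0,1],"angular":[0,0,0]},{"fingers":1,"slide":[0,0,2],"angular":[0,0,0]},{"fingers":1,"slide":[0,0,2],"angular":[0,0,0]},{"fingers":1,"slide":[0,0,2],"angular":[0,0,0]}])

```text
clock: 5.52
tcp_pos: [0.5366, -0.1159, 0.1268]
orientation: [0.001, 0.036, 0.999, -0.001]
wrist_force: [-5.4, 1.2, 18.0]
finger_gap: -0.0
grip_force: 9.2
```

jog_arm(moves=[{"fingers":1,"slide":[0,0,-10],"angular":[0,0,0]},{"fingers":1,"slide":[0,0,-30],"angular":[0,0,0]},{"fingers":1,"slide":[10,-20,-32],"angular":[0,0,0]},{"fingers":1,"slide":[20,-38,-32],"angular":[0,0,0]},{"fingers":1,"slide":[20,-38,-32],"angular":[0,0,0]},{"fingers":1,"slide":[20,-38,-32],"angular":[0,0,0]}])

```text
clock: 6.02
tcp_pos: [0.513, -0.1528, 0.156]
orientation: [-0.0, 0.037, 0.999, 0.0]
wrist_force: [0.9, 0.4, -0.8]
finger_gap: -0.0003
grip_force: 0.0
```

```bash
python3 snap.py a2
```

```text
[ 0.51337125 -0.15194852  0.15586464] [-0.19153606  0.60670189 -0.75004386]
```

View pics/a2.png

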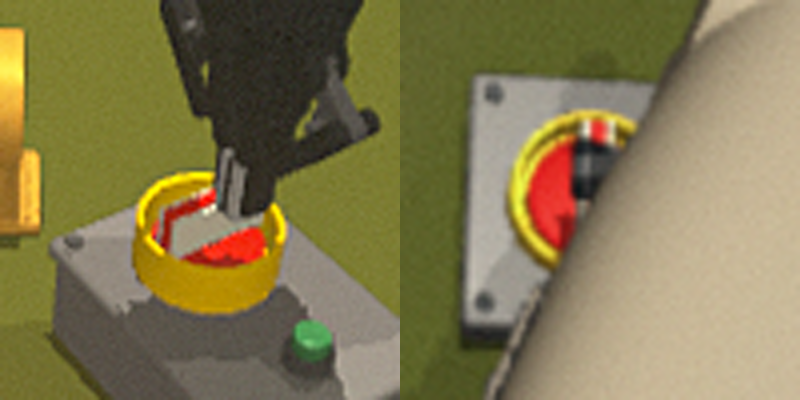

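The rib now sits clearly lower in the guard, so the head is latched. Next I'll lower the tips beside the rib's near end on the −y side, keeping above the guard edge.

jog_arm(moves=[{"fingers":1,"slide":[0,0,20],"angular":[0,0,0]},{"fingers":1,"slide":[0,0,36],"angular":[0,0,0]},{"fingers":1,"slide":[0,0,38],"angular":[0,0,0]},{"fingers":1,"slide":[0,4,38],"angular":[0,0,0]},{"fingers":1,"slide":[0,8,38],"angular":[0,0,0]},{"fingers":1,"slide":[0,12,38],"angular":[0,0,0]},{"fingers":1,"slide":[0,12,38],"angular":[0,0,0]}])

```text
clock: 6.7
tcp_pos: [0.5148, -0.1394, 0.1193]
orientation: [0.001, 0.035, 0.999, -0.0]
wrist_force: [-0.4, 0.7, 0.8]
finger_gap: 0.0002
grip_force: 0.0
```

jog_arm(moves=[{"fingers":1,"slide":[0,1,1.5],"angular":[0,0,0]},{"fingers":1,"slide":[0,2,1.5],"angular":[0,0,0]},{"fingers":1,"slide":[0,3,1.5],"angular":[0,0,0]},{"fingers":1,"slide":[0,4,1.5],"angular":[0,0,0]},{"fingers":1,"slide":[0,4,1.5],"angular":[0,0,0]}])

```text
clock: 7.12
tcp_pos: [0.5144, -0.1362, 0.1169]
orientation: [0.0, 0.036, 0.999, 0.0]
wrist_force: [-0.5, -0.3, 0.5]
finger_gap: 0.0001
grip_force: 0.0
```

```bash
python3 snap.py a3
```

```text
[ 0.51445042 -0.13626039  0.11681556] [-0.46106515  0.44624456 -0.11540796]
```

View pics/a3.png

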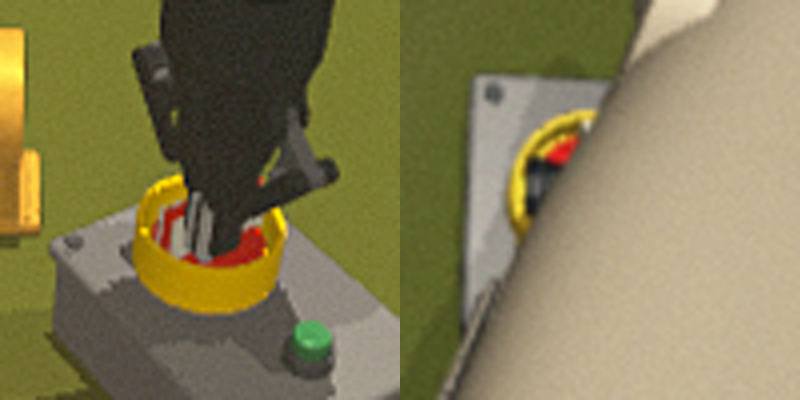

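jog_arm(moves=[{"fingers":1,"slide":[0,1,0],"angular":[0,0,0]},{"fingers":1,"slide":[0,2,0],"angular":[0,0,0]},{"fingers":1,"slide":[0,3,0],"angular":[0,0,0]},{"fingers":1,"slide":[0,4,0],"angular":[0,0,0]},{"fingers":1,"slide":[0,4,0],"angular":[0,0,0]}])

```text
clock: 7.63
tcp_pos: [0.5146, -0.1321, 0.1167]
orientation: [-0.0, 0.036, 0.999, -0.0]
wrist_force: [-0.3, -0.3, 0.2]
finger_gap: -0.0004
grip_force: 0.3
```

```bash
cat > st.py <<'E'
from h import *
S=[]
for i in range(4): read_camera("top");s=get_state();S.append(np.r_[s["tcp_pos"]*1000,s["wrist_force"],s["ft_torque"]])
print(np.round(np.mean(S,0),2))
E
python3 st.py
```

```text
[ 5.1472e+02 -1.3214e+02  1.1678e+02 -3.8000e-01 -3.1000e-01  6.6000e-01
 -6.0000e-02  6.0000e-02 -1.0000e-02]
```

jog_arm(moves=[{"fingers":1,"slide":[0,1,0],"angular":[0,0,0]},{"fingers":1,"slide":[0,2,0],"angular":[0,0,0]},{"fingers":1,"slide":[0,3,0],"angular":[0,0,0]},{"fingers":1,"slide":[0,4,0],"angular":[0,0,0]},{"fingers":1,"slide":[0,4,0],"angular":[0,0,0]}])

```text
clock: 8.25
tcp_pos: [0.5151, -0.1281, 0.1169]
orientation: [0.0, 0.036, 0.999, 0.0]
wrist_force: [-0.4, -1.0, 0.6]
finger_gap: -0.0001
grip_force: 0.3
```

```bash
python3 st.py; python3 snap.py a4
```

```text
[ 5.1511e+02 -1.2815e+02  1.1678e+02 -6.6000e-01 -9.1000e-01 -1.3000e-01
 -2.3000e-01  1.4000e-01 -0.0000e+00]
[ 0.51503963 -0.12822377  0.11672834] [-0.94140226 -0.95363032  0.97510615]
```

View pics/a4.png

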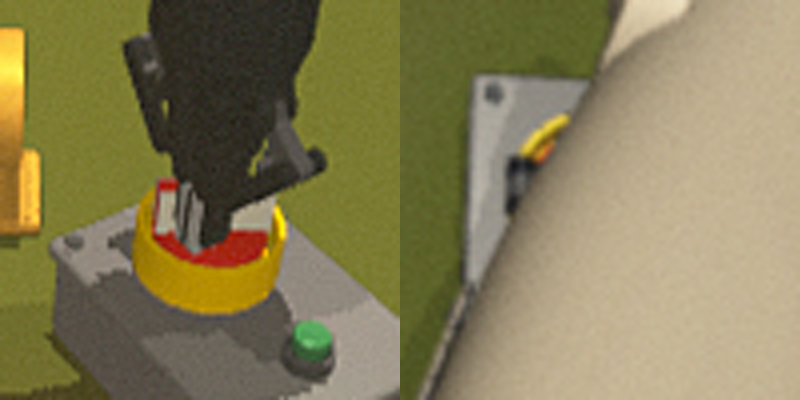

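The rib's near end has begun turning towards +y: the reaction is about −1 N in y, and the rib end sits at (165,185). I'll continue along the arc, turning the tool with the rib.

jog_arm(moves=[{"fingers":1,"slide":[2,2,0],"angular":[0,0,6]},{"fingers":1,"slide":[3.5,3.5,0],"angular":[0,0,12]},{"fingers":1,"slide":[5,5.5,0],"angular":[0,0,18]},{"fingers":1,"slide":[5.5,8,0],"angular":[0,0,24]},{"fingers":1,"slide":[6,10.5,0],"angular":[0,0,30]},{"fingers":1,"slide":[6.5,13,0],"angular":[0,0,36]},{"fingers":1,"slide":[7,16,0],"angular":[0,0,42]},{"fingers":1,"slide":[7,16,0],"angular":[0,0,44]},{"fingers":1,"slide":[7,16,0],"angular":[0,0,44]}])

```text
clock: 9.3
tcp_pos: [0.5089, -0.1116, 0.1167]
orientation: [-0.0, 0.408, 0.913, 0.0]
wrist_force: [-1.3, -1.6, 0.7]
finger_gap: -0.0
grip_force: 0.9
```

```bash
python3 st.py; python3 snap.py a5
```

```text
[ 5.0889e+02 -1.1168e+02  1.1667e+02 -2.0800e+00 -3.4000e-01  5.5000e-01
 -9.0000e-02  3.5000e-01  1.0000e-02]
[ 0.50891257 -0.11171886  0.11667116] [-2.07533364 -0.32416589  0.59714938]
```

View pics/a5.png

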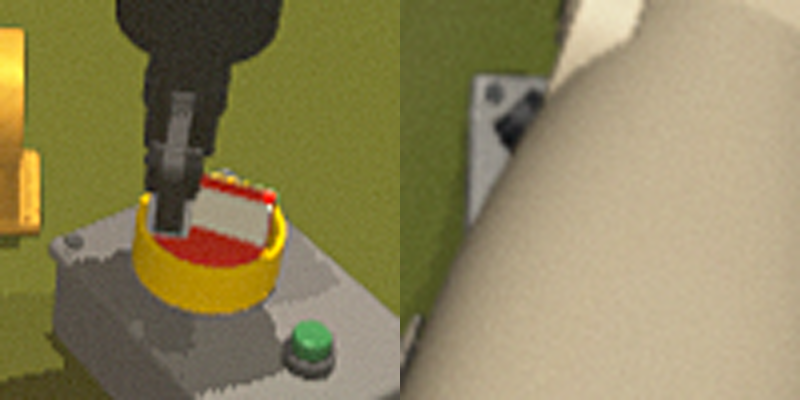

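The rib has turned about 45°. Now I'll back away from it and lift clear.

jog_arm(moves=[{"fingers":1,"slide":[0,-12,0],"angular":[0,0,0]},{"fingers":1,"slide":[3,-35,0],"angular":[0,0,0]},{"fingers":1,"slide":[3,-40,-15],"angular":[0,0,0]},{"fingers":1,"slide":[3,-40,-50],"angular":[0,0,0]},{"fingers":1,"slide":[3,-40,-90],"angular":[0,0,0]},{"fingers":1,"slide":[3,-40,-120],"angular":[0,0,0]},{"fingers":1,"slide":[3,-60,-120],"angular":[0,0,0]},{"fingers":1,"slide":[3,-60,-120],"angular":[0,0,0]}])

```text
clock: 10.27
tcp_pos: [0.4624, -0.1516, 0.2393]
orientation: [0.002, 0.408, 0.913, -0.0]
wrist_force: [-0.4, -0.1, -0.5]
finger_gap: 0.0001
grip_force: 0.0
```

```bash
python3 snap.py a6
python3 - <<'E'
from h import *
s=read_camera("side");t=read_camera("top")
for T,c in(("gauge",s),("plug1",s),("gauge",t),("plug1",t)): print(T,[d["point"] for d in tip_of(T,c)][:3])
E
```

```text
[ 0.46219513 -0.15003356  0.23673029] [ 0.48468028 -0.20546289 -0.69608231]
gauge [[289.0, 239.5]]
plug1 [[426.2, 356.6], [278.8, 303.0]]
gauge [[256.4, 203.4]]
plug1 []
```

View pics/a6.png

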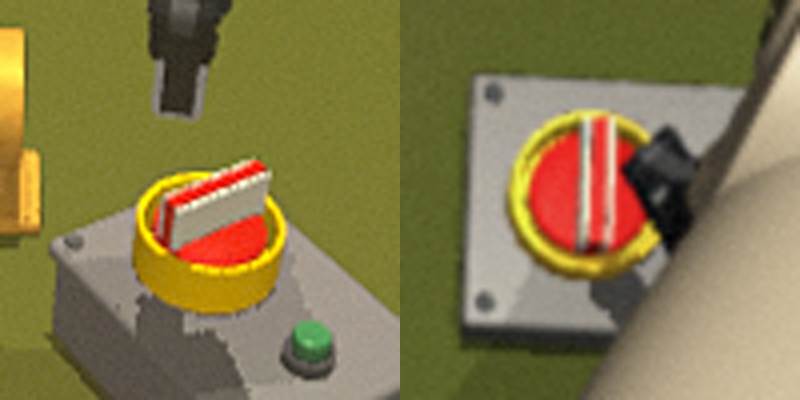

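The head is back up: the rib's top corner is at (262,162), the same as before the press. It has turned back to 0, and the gripper is clear.

```bash
python3 -c "
from workcell import *
print(hand_in())"
```

```text
the job is handed in; nothing more can be done
None
```

The stop button was pressed until it latched, then twisted clockwise with the closed fingertips until it released. In the last pictures the head is back up, the gripper is clear, and the gauge and plugs appear unmoved; the job is handed in, and no verdict was returned.

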